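# Tap the juice keg

### The job

Tap the juice keg: first turn the tap by its bar handle until its spout points along the raised rib on top of the keg, then knock it down with the wooden mallet, not with the hand, in short blows, each a little deeper, only until it snaps in and stays down: driven further it would push in the seal. Then stand the mallet back on its mat, on its head as you found it, and leave the glasses, jam jar and sugar bowl where they are.

Things in the scene. Friction and masses are not known exactly. Their poses are not given: they have to be found in the camera images.
- keg: Squat upright steel juice keg, 140 mm diameter, flat top 136 mm high, fixed to the table. Origin at the centre of its underside; z up. A dark collar (48 mm diameter) in the middle of the top reaches 150 mm. One dark raised rib (34 mm long, 8 mm wide, 10 mm high) lies on the top along the keg's +x axis, 28 to 62 mm from the centre: the mark for the spout.
- mark (a point): Point on top of the rib, 50 mm from the keg's axis, 146 mm above the table.
- tap: The tap: 16 mm stem with a black bar handle on top and a 90 mm spout. Origin on the keg's axis at the collar's top, 150 mm above the table; turns stiffly about z (up); x points along spout and bar. Bar: 76 mm long (x), 16 wide (y), 24 tall, flat top 91 mm above this origin when up. Spout: 14 mm tube, centre line 41 mm below the bar's top, end bent down.
- tap_top (a point): Centre of the flat top of the bar, on the tap's axis: where to strike.
- tap_spout (a point): Point at the bend of the spout, 90 mm out from the tap's axis, 51 mm below the bar's top.
- plunger (a joint): How far the tap is pushed down, m; 0 = up. A spring pushes it back with a few N. Somewhere between 5 and 27 mm, different in each keg and not to be seen, it also meets a catch that takes 12 to 25 N; 5 mm on it passes it with a snap, drops 5 mm by itself (force falls) and stays. Let go before that, it springs back to 0. 1 to 2 mm beyond where it then rests it meets the seal.
- seal (a joint): How far the seal hidden inside the keg is pushed in, m: 0 = untouched, to be kept so; it is only met when the tap is driven on after it has snapped in (resists with 12 N and more).
- mallet: Wooden mallet, 0.35 kg, standing on its head. Head: upright cylinder 56 mm diameter, 90 mm tall with flat faces at both ends; origin at the centre of its lower face, z up. Handle: level straight bar, 20 mm wide (y), 24 mm tall, its centre line 55 mm above the lower face, running along the mallet's -x from 22 to 154 mm from the head's axis.
- mallet_grip (a point): Point in the handle near the mallet's head: 58 mm from the head's axis (30 mm from the head's side), on the handle's centre line; 20 mm wide there.
- mat: Dark flat oblong mat, 240 (x) by 120 (y) by 3 mm, fixed; origin at the centre of its underside. The mallet stands on it.
- glass_a: Empty drinking glass, 64 mm diameter, 105 mm tall, loose; origin at the centre of its underside. Leave it alone.
- glass_b: A second such glass. Leave it alone.
- jam: Jam jar, 60 mm diameter, 75 mm tall, loose; origin at the centre of its underside. Leave it alone.
- sugar: White sugar bowl, 84 mm diameter, 60 mm tall, loose; origin at the centre of its underside. Leave it alone.
There are look-alikes about, which are no part of the job. What is shaped like the keg but orange is not meant. Leave any black look-alike of the mallet alone.

How it is judged:
On the way, in this order (a step that is already met when the one before it is completed fails the run):
1. the tap, still up, is turned so that its spout points along the rib (within 12 mm sideways at the bend of the spout) (y of tap_spout in the frame of keg between -0.012 and 0.012 m and x of tap_spout in the frame of keg above 0 m and value of joint plunger below 0.006 m), for 0.3 s.
2. the mallet strikes the raised tap and starts it down (value of joint plunger above 0.001 m and contact force between mallet and tap above 1 N).
At the end, for the whole second after the job is handed in: The tap is caught and stays down (more than 12 mm) with its spout along the rib (bend of the spout within 12 mm sideways of the keg's x axis, about 8 degrees), and the mallet stands at rest upright on its head (within 9 degrees), the centre of the head on the mat (y of tap_spout in the frame of keg between -0.012 and 0.012 m and x of tap_spout in the frame of keg above 0 m and value of joint plunger above 0.012 m and height (world z) of mallet below 0.012 m and angle between mallet's own z axis and vertical below 0.15 rad and x of mallet in the frame of mat between -0.12 and 0.12 m and y of mallet in the frame of mat between -0.06 and 0.06 m and linear speed of mallet below 0.02 m/s); the robot touches nothing.
It fails at once if the tap is pushed more than 8 mm down while the robot itself touches it (value of joint plunger above 0.008 m and contact force between the arm and tap above 1 N).
It fails at once if the tap is driven on until the seal is pushed in by more than 1.5 mm (value of joint seal above 0.0015 m).
It fails at once if a glass, the jam jar or the sugar bowl is moved more than 30 mm (distance of any of glass_a, glass_b, jam, sugar from where it was at the start of the episode above 0.03 m).
It also fails if it takes over 72 s, if anything falls off the work surface, if the arm or the gripper's body presses on something with over 40 N, if the wrist force passes 120 N, or if a joint passes its speed limit or range.

### The arm

A 6-joint arm with a two-finger parallel gripper is mounted at the origin on the work surface. World frame = base frame: x ahead of the robot, y to its left, z up, the work surface at z = 0. Lengths are in m, angles in rad, forces in N, time in s.
With the tool pointing down it reaches from about 0.375 to 0.975 m from the base axis. Payload 3.8 kg.
Tool frame: the origin (TCP) lies at the centre of the arm's flange, where the gripper is bolted on; the fingertips stand 173 mm ahead of it and the grasp point (between the pads) lies 155 mm ahead of it (bot.tip_reach is the distance from the TCP to the fingertips, in m); z points along the fingers, y is the line along which they close (so a half turn about z gives the same grasp; the last joint's range is limited). The gripper opens to 85 mm and grips with 20 to 120 N. Pads are 22 mm wide; open, the fingers measure 114 mm over their backs; the gripper's body (76 mm by 85 mm) begins 54 mm behind the grasp point. The pads swing forward as they close: fully open they stand 13 mm farther back than shut.
Start: joints at [-1.223, 0.264, 1.604, -0, 1.274, -0.037], TCP at [0.253, -0.626, 0.405] pointing down, gripper open.
Joint ranges: [-2.63, 2.63], [-0.94, 2.18], [0.31, 2.57], [-1.31, 4.45], [0, 2.66], [-2.55, 2.55]. Speed limits (rad/s): [2.57, 2.57, 3.14, 3.14, 3.14, 3.14].

### API

Orientations are given as a rotation vector (axis times angle).
In Python, from workcell import bot gives the robot as it stands.
- The arm moves only by the tool drive_tool, never from a script. Its arguments are lists of equal length, an entry for each row: "claw": the finger opening in mm, from 0 to 85.4; "slide": the shift along the world's x, y, z each as a share of 0.5 m, from -1 to 1, a list of three; "yaw": the turn about the world's z as a share of 180 degrees, from -1 to 1. A call has 1 to 8 rows; each row is the pose to reach, as a shift and turn from the pose commanded when the call began, turning the shorter way round; what a row does not reach only later rows make up. A row lasts 1/12 s, in which the tool goes at most 41.7 mm and 7.16 degrees, less where a joint would pass 70% of its speed; a pose out of reach is approached as far as the arm can. A call with a number of a shift or a turn outside -1 to 1 is refused whole. A call with a gripper value outside its range is refused whole. The fingers move at their own pace and stop on an object; "newtons" is the grip in N (left out, the last holds). Time passes only in rows, so rows that repeat a pose let the fingers close. It gives the time, the measured TCP pose, the force, the opening and the grip force at its end, in the units of the state.
- bot.read_state(): the state, without advancing time (a new reading comes with each control period).
- bot.read_camera(name): name is "scene" or "side" or "wrist"; returns a dict with "color" (420x560x3 uint8, red, green, blue), "depth" (420x560 float32, m along the optical axis (not along the pixel's ray), 0 where there is no reading), "mtx" (3x3 intrinsics, pixels), "k1" (the pictures are not rectified: a ray, as slopes to the right and down, at radius r is drawn at 1 + k1 r^2 times it, then the intrinsics apply), "eye" and "rotation" of the camera in the world. Camera axes: x right, y up, looking along -z (the intrinsics and any distortion apply to the point x, -y, -z); pixel columns grow to the right and rows downward; lengths in m; the calibration is good to about 2 mm. A picture is of the moment at which its call begins.
- bot.finish_job(): hands the job in; it is judged then, once.
The state is a dict: "time": time; "q": joint angles; "joint_vel": joint speeds; "joint_torque": joint torques, N m; "tool_pos": TCP position; "tcp_rot": TCP orientation; "wrist_force": force on the tool from outside, world axes, zero at the start; "torque": the same for the moment, N m; "width": opening from 0.0 (shut) to 1.0 (fully open); "grip_force": force on a finger pad.
Only numpy, scipy, OpenCV 4.12 (cv2) and the standard library are available. Lean on these libraries where they do the work, as an engineer would, in place of code of your own. Each camera call takes 0.05 s, during which the arm holds its last target. There are 200 camera calls.

## Working session

There is one attempt and no reset: what is moved stays moved. The work goes in short steps, Python scripts to look and compute and a tool call to move; the robot and the scene stay as the last step left them, time stands still between calls to the robot, and variables do not carry over. Pictures are saved under pics/ and viewed, at most 10 in all, crops included, and the job is handed in when it is done.

Besides the shell and the picture viewer there is one more tool, called after ">>>" by a JSON object that holds its "name" and its "arguments". drive_tool: Moves the arm, as the interface text tells. Shift numbers are shares of 0.5 m and turn numbers shares of 180 degrees, none past 1 either way. Its arguments: {"type":"object","properties":{"claw":{"type":"array","items":{"type":"number"}},"slide":{"type":"array","items":{"type":"array","items":{"type":"number"}}},"yaw":{"type":"array","items":{"type":"number"}},"newtons":{"type":"number"}},"required":["claw","slide","yaw"]}

```bash
ls; mkdir -p pics; cat > h.py <<'E'
import numpy as np, cv2
from workcell import bot
def cloud(c):
    h,w=c["depth"].shape; K=np.array(c["mtx"],float)
    uv=np.stack(np.meshgrid(np.arange(w),np.arange(h)),-1).reshape(-1,1,2).astype(float)
    s=cv2.undistortPointsIter(uv,K,np.array([c["k1"],0,0,0.]),None,None,(3,60,1e-10)).reshape(h,w,2)
    d=c["depth"]; P=np.stack([s[...,0]*d,-s[...,1]*d,-d],-1)
    return P@np.array(c["rotation"]).T+np.array(c["eye"])
E
python3 - <<'E'
from h import *
for n in("scene","side"):
    c=bot.read_camera(n); np.savez(f"{n}0.npz",**c); cv2.imwrite(f"pics/{n}0.png",c["color"][...,::-1]); print(n,c["eye"],c["k1"])
s=bot.read_state();print(s)
E
```

```text
pics
scene [0.97189881 0.52414844 1.0871779 ] -0.07784496127777797
side [0.34310437 0.77879039 0.75742513] -0.0949388430941766
{'time': 0.1, 'q': array([-1.22287569e+00,  2.64663245e-01,  1.60524798e+00, -5.59810480e-06,
        1.27369968e+00, -3.68563848e-02]), 'joint_vel': array([-0.00025654, -0.00063511, -0.00361706, -0.00106578, -0.00116433,
       -0.00015509]), 'joint_torque': array([ 3.76946273e-04, -5.16706252e+01, -3.68590307e+01, -5.51869539e-05,
        6.20955441e-03, -1.54430879e-06]), 'tool_pos': array([ 0.25328043, -0.62533989,  0.40349029]), 'tcp_rot': array([-3.08167452e+00, -6.00306151e-01,  4.99081504e-04]), 'wrist_force': array([ 0.33854534, -0.77704417, -1.21847929]), 'torque': array([-0.00798921,  0.01571573, -0.04556333]), 'grip_force': 0.0, 'width': 0.9973326090923028}
```

View pics/scene0.png

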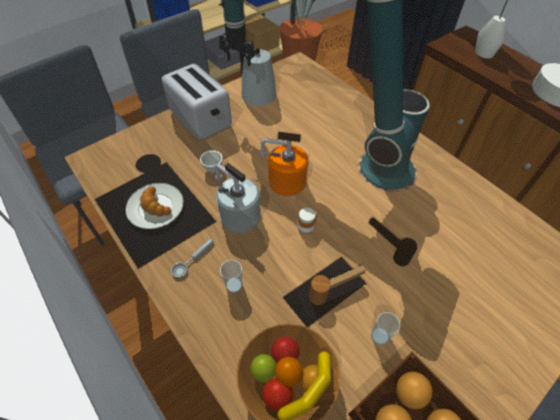

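View pics/side0.png

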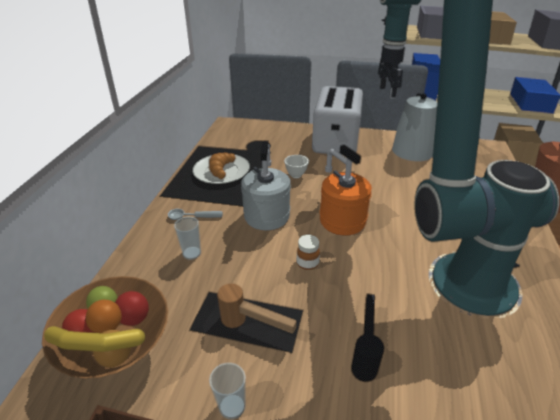

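Candidates seen in the scene view are the steel keg (238,203) against the orange keg (288,168), and the wooden mallet (320,290) with its handle to (362,271) against the black mallet (405,250). I choose the steel keg and the wooden mallet. In the side view they are at (267,195) and (232,305). The glasses are at (232,277) and (385,328) and the jam jar at (307,220). The sugar bowl is not yet identified. I'll measure, and check the choice in one crop.

```bash
python3 - <<'E'
from h import *
ims=[]
for n,b in(("scene",(190,140,330,320)),("side",(180,130,330,350))):
    c=dict(np.load(n+"0.npz")); P=cloud(c); col=c["color"].astype(int); ok=c["depth"]>0
    x0,y0,x1,y1=b; crop=c["color"][y0:y1,x0:x1,::-1]; ims.append(cv2.resize(crop,(398,500 if n=="scene" else 500),interpolation=cv2.INTER_CUBIC))
    m=np.zeros(ok.shape,bool); m[y0:y1,x0:x1]=True; m&=ok
    if n=="scene": k=np.zeros_like(m); k[160:235,212:266]=1
    else: k=np.zeros_like(m); k[140:230,238:296]=1
    km=m&k&(P[...,2]>.03)
    # keg top rim at z~.136
    q=P[km&(abs(P[...,2]-.136)<.006)]; print(n,"top n",len(q),q.mean(0) if len(q) else 0)
    for lo,hi in((.125,.13),(.133,.139),(.144,.153),(.18,.215),(.222,.25)):
        q=P[km&(P[...,2]>lo)&(P[...,2]<hi)]
        if len(q): print(lo,len(q),q.mean(0).round(4),q.min(0).round(3),q.max(0).round(3))
    q=P[km&(P[...,2]>.03)&(P[...,2]<.12)]
    A=np.c_[2*q[:,:2],np.ones(len(q))]; s=np.linalg.lstsq(A,(q[:,:2]**2).sum(1),rcond=None)[0]; print("cyl",s[:2],np.sqrt(s[2]+s[0]**2+s[1]**2))
    mm=np.zeros_like(m)
    if n=="scene": mm[255:325,295:375]=1
    else: mm[275:340,200:305]=1
    R,G,B=col[...,0],col[...,1],col[...,2]
    wood=mm&ok&(P[...,2]>.02)
    q=P[wood&(P[...,2]>.083)]; print("head top",len(q),q.mean(0),q.min(0),q.max(0))
    q=P[wood&(P[...,2]>.06)&(P[...,2]<.078)]; print("handle top",len(q),q.mean(0),q.min(0),q.max(0))
    cc,sz,an=cv2.minAreaRect(q[:,:2].astype(np.float32)); print(cc,sz,an)
cv2.imwrite("pics/crop.png",np.hstack(ims))
E
```

```text
Traceback (most recent call last):
  File "h.py", line 8, in cloud
    return P@np.array(c["rotation"]).T+np.array(c["eye"])
           ~~~~~~~~~~~~~~~~~~~~~~~~~~~^~~~~~~~~~~~~~~~~~~
ValueError: operands could not be broadcast together with shapes (420,560) (3,)
```

```bash
sed -i 's/np.array(c\["rotation"\]).T/cv2.Rodrigues(np.array(c["rotation"],float))[0].T/' h.py; cat > m.py <<'E'
from h import *
ims=[]
for n,b in(("scene",(190,140,330,320)),("side",(180,130,330,350))):
    c=dict(np.load(n+"0.npz")); P=cloud(c); ok=c["depth"]>0
    x0,y0,x1,y1=b; ims.append(cv2.resize(c["color"][y0:y1,x0:x1,::-1],(398,500),interpolation=cv2.INTER_CUBIC))
    k=np.zeros(ok.shape,bool); mm=k.copy()
    if n=="scene": k[160:235,212:266]=1; mm[255:325,295:375]=1
    else: k[140:230,238:296]=1; mm[275:340,200:305]=1
    km=ok&k
    for lo,hi in((.131,.140),(.142,.148),(.1485,.153),(.18,.215),(.23,.25)):
        q=P[km&(P[...,2]>lo)&(P[...,2]<hi)]
        if len(q): print(n,lo,len(q),q.mean(0).round(4),q.min(0).round(3),q.max(0).round(3), cv2.minAreaRect(q[:,:2].astype(np.float32)))
    q=P[km&(P[...,2]>.03)&(P[...,2]<.12)]
    A=np.c_[2*q[:,:2],np.ones(len(q))]; s=np.linalg.lstsq(A,(q[:,:2]**2).sum(1),rcond=None)[0]; print("cyl",s[:2],np.sqrt(s[2]+s[0]**2+s[1]**2))
    for t,lo,hi in(("head",.085,.11),("handle",.062,.076)):
        q=P[mm&ok&(P[...,2]>lo)&(P[...,2]<hi)]; print(t,len(q),q.mean(0).round(4),q.min(0).round(3),q.max(0).round(3),cv2.minAreaRect(q[:,:2].astype(np.float32)))
cv2.imwrite("pics/crop.png",np.hstack(ims))
E
python3 m.py
```

```text
scene 0.131 785 [ 0.5899 -0.1515  0.1355] [ 0.519 -0.249  0.131] [ 0.654 -0.092  0.14 ] ((0.5853075981140137, -0.15949676930904388), (0.13470324873924255, 0.13202182948589325), 56.54545593261719)
scene 0.142 55 [ 0.6023 -0.1795  0.1451] [ 0.561 -0.252  0.142] [ 0.629 -0.138  0.148] ((0.6005085110664368, -0.19242696464061737), (0.04906029999256134, 0.11508101224899292), 20.377676010131836)
scene 0.1485 74 [ 0.5883 -0.1656  0.1504] [ 0.562 -0.25   0.149] [ 0.614 -0.139  0.153] ((0.5974832773208618, -0.1918182075023651), (0.0479925200343132, 0.1092480719089508), 23.666187286376953)
scene 0.18 118 [ 0.5948 -0.2006  0.1991] [ 0.579 -0.256  0.18 ] [ 0.606 -0.153  0.212] ((0.5928376913070679, -0.20471443235874176), (0.015099671669304371, 0.10312814265489578), 7.7808098793029785)
scene 0.23 131 [ 0.5865 -0.1589  0.2379] [ 0.571 -0.198  0.231] [ 0.599 -0.124  0.242] ((0.5867933630943298, -0.16084380447864532), (0.018947219476103783, 0.07555222511291504), 11.42939281463623)
cyl [ 0.5471247  -0.23028994] 0.1385643478224143
head 291 [0.575  0.2307 0.0925] [0.545 0.202 0.085] [0.707 0.274 0.098] 
[... 963 characters left out ...]
948372840881, -0.2013544738292694), (0.014724898152053356, 0.09778080880641937), 8.925063133239746)
side 0.23 103 [ 0.5808 -0.1552  0.2384] [ 0.57  -0.202  0.23 ] [ 0.594 -0.124  0.243] ((0.5825783610343933, -0.1624690443277359), (0.01669805683195591, 0.07658468186855316), 9.323214530944824)
cyl [ 0.60308258 -0.25998245] 0.1599676371805509
head 404 [0.5698 0.2314 0.0908] [0.543 0.203 0.085] [0.599 0.257 0.094] ((0.5708373188972473, 0.228933185338974), (0.053616635501384735, 0.05362619459629059), 46.692779541015625)
handle 621 [0.4933 0.2521 0.0685] [0.42  0.222 0.062] [0.595 0.274 0.076] ((0.5068013668060303, 0.24536514282226562), (0.03756871819496155, 0.1758284568786621), 82.99226379394531)
```

View pics/crop.png

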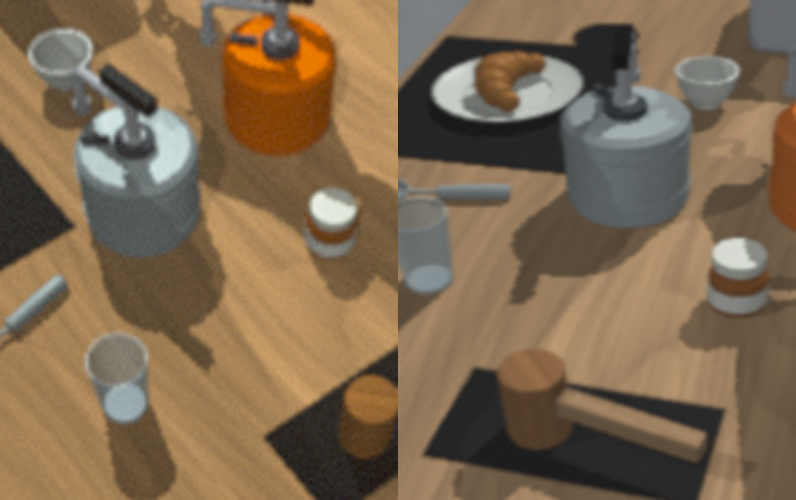

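The crop confirms the choice: the steel keg with its tap, with the dark rib at crop left (95,140), i.e. scene (223,190). The spout points up-left of the rib. The wooden mallet stands on the mat. The white bowl at scene (212,160) is the sugar bowl. Next I refine the angles.

```bash
python3 - <<'E'
from h import *
K0=np.array([.584,-.1605])
for n in("scene","side"):
    c=dict(np.load(n+"0.npz")); P=cloud(c); ok=c["depth"]>0; col=c["color"].astype(int).sum(2); z=P[...,2]
    r=np.hypot(*(P[...,:2]-K0).transpose(2,0,1))
    # rim centre from keg top
    q=P[ok&(abs(z-.136)<.004)&(r<.08)]; hull=cv2.convexHull(q[:,:2].astype(np.float32)); print(n,"keg circle",cv2.minEnclosingCircle(hull))
    q=P[ok&(abs(z-.147)<.005)&(r>.029)&(r<.066)&(col<240)]
    q=q[np.hypot(*(q[:,:2]-K0).T)<.066]
    print("rib",len(q),q.mean(0).round(4),np.degrees(np.arctan2(*(q.mean(0)[:2]-K0)[::-1])),np.degrees(np.arctan2(q[:,1]-K0[1],q[:,0]-K0[0])).round()[::6])
    q=P[ok&(z>.234)&(z<.246)&(r<.05)]; print("bar",len(q),cv2.minAreaRect(q[:,:2].astype(np.float32)),q[:,2].mean())
    q=P[ok&(z>.185)&(z<.212)&(r<.11)&(r>.03)]; print("spout",len(q),q.mean(0))
    H=np.array([.571,.23]); rr=np.hypot(*(P[...,:2]-H).transpose(2,0,1)); 
    q=P[ok&(abs(z-.093)<.006)&(rr<.035)]; print("head",len(q),cv2.minEnclosingCircle(q[:,:2].astype(np.float32)),q.mean(0))
    q=P[ok&(abs(z-.069)<.006)&(rr>.04)&(rr<.17)&(P[...,1]>.2)&(P[...,0]<.56)];cc=cv2.minAreaRect(q[:,:2].astype(np.float32));print("handle",len(q),cc,q.mean(0),cv2.fitLine(q[:,:2].astype(np.float32),cv2.DIST_HUBER,0,.01,.01).ravel())
    q=P[ok&(abs(z-.003)<.006)&(col<110)&(abs(P[...,0]-.52)<.17)&(abs(P[...,1]-.24)<.1)]; print("mat",cv2.minAreaRect(q[:,:2].astype(np.float32)))
    for nm,u,v in(("sugar",212,160),("orange bar",288,137),("jam",307,214),("glassA",232,268),("glassB",386,322)):
        if n=="scene": print(nm,P[v,u].round(3))
E
```

```text
scene keg circle ((0.5871707797050476, -0.16509699821472168), 0.07395526766777039)
rib 15 [ 0.6196 -0.1943  0.1444] -43.53382867361376 [-50. -45. -40.]
bar 113 ((0.5863556265830994, -0.1616089791059494), (0.017032453790307045, 0.0740928128361702), 8.475677490234375) 0.23880082491871937
spout 66 [ 0.59791883 -0.22372604  0.20139443]
head 279 ((0.5721402168273926, 0.22966629266738892), 0.0293763168156147) [0.57393483 0.23024015 0.09272451]
handle 233 ((0.4786919951438904, 0.25226426124572754), (0.021601375192403793, 0.1097111627459526), 77.55939483642578) [0.47978027 0.25272544 0.0692705 ] [ 0.97442746 -0.2247024   0.47978026  0.25272545]
mat ((0.543505847454071, 0.2282218188047409), (0.11091632395982742, 0.2279532551765442), 87.34404754638672)
sugar [ 0.524 -0.434  0.022]
orange bar [ 0.363 -0.179  0.234]
jam [0.434 0.012 0.075]
glassA [0.735 0.014 0.057]
glassB [0.493 0.422 0.051]
side keg circle ((0.580035924911499, -0.15901736915111542), 0.06721971929073334)
rib 19 [ 0.6154 -0.1943  0.1443] -47.109770232304086 [-47. -52. -42. -56.]
bar 91 ((0.582608699798584, -0.16260646283626556), (0.01665296033024788, 0.07573110610246658), 9.796091079711914) 0.23927408572856065
spout 10 [ 0.58600381 -0.22832119  0.19728715]
head 387 ((0.5714156031608582, 0.22939720749855042), 0.02819443680346012) [0.57014004 0.23071362 0.09099894]
handle 475 ((0.4767470955848694, 0.25150206685066223), (0.02242489531636238, 0.11494279652833939), 76.41400146484375) [0.47607309 0.25369066 0.068555  ] [ 0.9721439  -0.23438483  0.47331053  0.254915  ]
mat ((0.5388520956039429, 0.22827748954296112), (0.11266906559467316, 0.22587408125400543), 87.31169891357422)
```

>>> {"name": "drive_tool", "arguments": {"claw": [60, 60, 60, 60, 60, 60, 60, 60], "slide": [[0, 0, 0.15], [0, 0, 0.15], [0.663, 0.928, 0.15], [0.663, 0.928, 0.15], [0.663, 0.928, 0.15], [0.663, 0.928, 0.15], [0.663, 0.928, 0.15], [0.663, 0.928, 0.15]], "yaw": [0, 0, 0.43, 0.43, 0.43, 0.43, 0.43, 0.43], "newtons": 30}}

```text
time: 0.77
tool_pos: [0.3993, -0.4204, 0.4792]
tcp_rot: [-2.644, -1.696, 0.0]
wrist_force: [0.6, -0.4, -0.6]
width: 0.703
grip_force: 0.0
```

>>> {"name": "drive_tool", "arguments": {"claw": [60, 60, 60, 60, 60, 60, 60, 60], "slide": [[0.371, 0.518, 0], [0.371, 0.518, 0], [0.371, 0.518, 0], [0.371, 0.518, 0], [0.371, 0.518, 0], [0.371, 0.518, 0], [0.371, 0.518, 0], [0.371, 0.518, 0]], "yaw": [0.191, 0.191, 0.191, 0.191, 0.191, 0.191, 0.191, 0.191]}}

```text
time: 1.43
tool_pos: [0.5856, -0.1599, 0.4791]
tcp_rot: [-2.029, -2.397, -0.002]
wrist_force: [1.0, -0.2, -0.6]
width: 0.699
grip_force: 0.0
```

```bash
cat >> h.py <<'E'
def st():
    s=bot.read_state(); R=cv2.Rodrigues(np.array(s["tcp_rot"]))[0]
    print("t",round(s["time"],2),"tcp",s["tool_pos"].round(4),"yaw y",np.degrees(np.arctan2(R[1,1],R[0,1])).round(2),"F",s["wrist_force"].round(1),"T",s["torque"].round(2),"w",round(s["width"],3),"q6",s["q"].round(2))
E
python3 - <<'E'
from h import *
st()
c=bot.read_camera("wrist"); P=cloud(c); cv2.imwrite("pics/w1.png",c["color"][...,::-1])
z=P[...,2]; ok=c["depth"]>0; K0=np.array([.5845,-.162]); r=np.hypot(*(P[...,:2]-K0).transpose(2,0,1))
q=P[ok&(z>.232)&(z<.248)&(r<.05)]; print(len(q)); print(cv2.minAreaRect(q[:,:2].astype(np.float32)),q[:,2].mean())
q=P[ok&(z>.141)&(z<.148)&(r>.029)&(r<.066)]; print("rib",len(q),q.mean(0),cv2.minAreaRect(q[:,:2].astype(np.float32)))
E
```

```text
t 1.43 tcp [ 0.5856 -0.1599  0.4791] yaw y 9.52 F [ 1.  -0.2 -0.6] T [-0.03 -0.02 -0.01] w 0.699 q6 [-0.31  0.1   1.66  0.    1.38 -0.47]
3086
((0.5841656923294067, -0.1630227416753769), (0.015964314341545105, 0.07595052570104599), 8.78985595703125) 0.2398735011597421
rib 337 [ 0.61624744 -0.19397306  0.14495037] ((0.6164963841438293, -0.1945684254169464), (0.00817103125154972, 0.03360889479517937), 45.459983825683594)
```

View pics/w1.png

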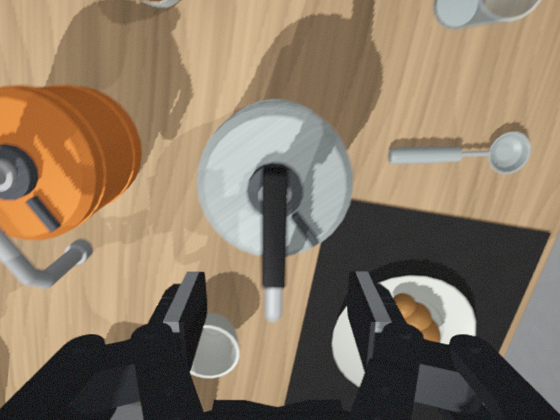

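>>> {"name": "drive_tool", "arguments": {"claw": [60, 60, 60, 60, 60], "slide": [[0, -0.002, -0.08], [0, -0.002, -0.14], [0, -0.002, -0.17], [0, -0.002, -0.17], [0, -0.002, -0.17]], "yaw": [-0.004, -0.004, -0.004, -0.004, -0.004]}}

```text
time: 1.9
tool_pos: [0.5837, -0.1642, 0.3932]
tcp_rot: [-2.045, -2.381, 0.002]
wrist_force: [0.4, 0.2, 0.3]
width: 0.707
grip_force: 0.0
```

```bash
python3 -c "
from h import *
st()"
```

```text
t 1.9 tcp [ 0.5837 -0.1642  0.3932] yaw y 8.68 F [0.4 0.2 0.3] T [ 0.02 -0.01 -0.01] w 0.707 q6 [-0.32  0.14  1.77 -0.    1.23 -0.47]
```

>>> {"name": "drive_tool", "arguments": {"claw": [0, 0, 0, 0, 0, 0, 0, 0], "slide": [[0.001, 0.002, 0], [0.001, 0.002, 0], [0.001, 0.002, 0], [0.001, 0.002, 0], [0.001, 0.002, 0], [0.001, 0.002, 0], [0.001, 0.002, 0], [0.001, 0.002, 0]], "yaw": [0, 0, 0, 0, 0, 0, 0, 0], "newtons": 60}}

```text
time: 2.57
tool_pos: [0.5844, -0.1636, 0.3949]
tcp_rot: [2.047, 2.383, -0.002]
wrist_force: [-4.4, -2.8, 2.5]
width: 0.172
grip_force: 60.8
```

>>> {"name": "drive_tool", "arguments": {"claw": [0, 0, 0, 0, 0, 0, 0, 0], "slide": [[0, 0, 0], [0, 0, 0], [0, 0, 0], [0, 0, 0], [0, 0, 0], [0, 0, 0], [0, 0, 0], [0, 0, 0]], "yaw": [0.03, 0.06, 0.09, 0.12, 0.15, 0.18, 0.204, 0.204]}}

```text
time: 3.23
tool_pos: [0.5842, -0.1636, 0.3945]
tcp_rot: [-1.187, -2.907, 0.002]
wrist_force: [-5.6, -3.6, 1.9]
width: 0.165
grip_force: 60.8
```

```bash
python3 -c "
from h import *
st()"
```

```text
t 3.23 tcp [ 0.5842 -0.1636  0.3945] yaw y 45.59 F [-5.6 -3.6  1.9] T [-0.44  0.81  0.11] w 0.165 q6 [-0.31  0.14  1.77 -0.    1.23 -1.11]
```

>>> {"name": "drive_tool", "arguments": {"claw": [60, 60, 60, 60, 60, 60, 60, 60], "slide": [[0, 0, 0], [0, 0, 0], [0, 0, 0], [0, 0, 0.08], [0, 0, 0.16], [0, 0, 0.22], [0, 0, 0.22], [0, 0, 0.22]], "yaw": [0, 0, 0, 0, 0, 0, 0, 0]}}

```text
time: 3.9
tool_pos: [0.5855, -0.163, 0.5083]
tcp_rot: [1.189, 2.9, 0.002]
wrist_force: [0.0, -0.1, -0.8]
width: 0.701
grip_force: 0.0
```

```bash
python3 - <<'E'
from h import *
st()
c=bot.read_camera("wrist"); P=cloud(c)
z=P[...,2]; ok=c["depth"]>0; K0=np.array([.5845,-.162]); r=np.hypot(*(P[...,:2]-K0).transpose(2,0,1))
q=P[ok&(z>.232)&(z<.248)&(r<.05)]; print(len(q),cv2.minAreaRect(q[:,:2].astype(np.float32)),q[:,2].mean())
q=P[ok&(z>.141)&(z<.148)&(r>.029)&(r<.066)]; print("rib",len(q),q.mean(0),cv2.minAreaRect(q[:,:2].astype(np.float32)))
E
```

```text
t 3.9 tcp [ 0.5855 -0.163   0.5083] yaw y 45.42 F [ 0.  -0.1 -0.8] T [0.02 0.05 0.03] w 0.701 q6 [-0.31  0.09  1.62  0.    1.43 -1.11]
2517 ((0.5841317176818848, -0.16318298876285553), (0.016005560755729675, 0.076224684715271), 45.670265197753906) 0.23998313978016603
rib 0 [nan nan nan] ((0.0, 0.0), (0.0, 0.0), 0.0)<stdin>:6: RuntimeWarning: Mean of empty slice.
  ret = um.true_divide(
```

>>> {"name": "drive_tool", "arguments": {"claw": [60, 60, 60, 60, 60, 60, 60, 60], "slide": [[-0.141, 0.812, -0.04], [-0.141, 0.812, -0.04], [-0.141, 0.812, -0.04], [-0.141, 0.812, -0.04], [-0.141, 0.812, -0.04], [-0.141, 0.812, -0.04], [-0.141, 0.812, -0.04], [-0.141, 0.812, -0.04]], "yaw": [0.173, 0.173, 0.173, 0.173, 0.173, 0.173, 0.173, 0.173]}}

```text
time: 4.62
tool_pos: [0.5266, 0.1667, 0.4859]
tcp_rot: [-0.368, -3.117, 0.001]
wrist_force: [0.8, -0.3, -0.6]
width: 0.7
grip_force: 0.0
```

```bash
cat > mal.py <<'E'
from h import *
st()
c=bot.read_camera("wrist"); P=cloud(c); cv2.imwrite("pics/w2.png",c["color"][...,::-1])
z=P[...,2]; ok=c["depth"]>0; H=np.array([.5715,.2296]); rr=np.hypot(*(P[...,:2]-H).transpose(2,0,1))
q=P[ok&(abs(z-.093)<.006)&(rr<.04)]; print("head",len(q),cv2.minEnclosingCircle(q[:,:2].astype(np.float32)) if len(q) else 0,q.mean(0))
q=P[ok&(abs(z-.069)<.005)&(rr>.04)&(rr<.17)]; print("handle",len(q),cv2.minAreaRect(q[:,:2].astype(np.float32)),q.mean(0))
E
python3 mal.py
```

```text
t 4.62 tcp [0.5266 0.1667 0.4859] yaw y 76.54 F [ 0.8 -0.3 -0.6] T [ 0.01 -0.07 -0.  ] w 0.7 q6 [ 0.26 -0.01  1.76  0.    1.39 -1.07]
head 2201 ((0.5726842880249023, 0.2289581596851349), 0.02807302214205265) [0.57123093 0.22877364 0.09213505]
handle 2388 ((0.5748217105865479, 0.2769651412963867), (0.3064103126525879, 0.0695415511727333), 14.790966987609863) [0.48013815 0.25315473 0.0688966 ]
```

>>> {"name": "drive_tool", "arguments": {"claw": [60, 60, 60, 60, 60], "slide": [[-0.02, 0.15, -0.05], [-0.02, 0.15, -0.1], [-0.02, 0.15, -0.2], [-0.02, 0.15, -0.2], [-0.02, 0.15, -0.2]], "yaw": [0, 0, 0, 0, 0]}}

```text
time: 5.08
tool_pos: [0.5148, 0.2398, 0.3801]
tcp_rot: [-0.364, -3.108, 0.01]
wrist_force: [-0.5, 0.1, -1.0]
width: 0.701
grip_force: 0.0
```

```bash
cat > mal.py <<'E'
from h import *
st()
c=bot.read_camera("wrist"); P=cloud(c); cv2.imwrite("pics/w2.png",c["color"][...,::-1])
z=P[...,2]; ok=c["depth"]>0; H=np.array([.572,.2292]); rr=np.hypot(*(P[...,:2]-H).transpose(2,0,1))
u=np.array([-.972,.234]); D=P[...,:2]-H; l=D@u; w=D@np.array([-u[1],u[0]])
q=P[ok&(abs(z-.093)<.006)&(rr<.04)]; print("head",len(q),cv2.minEnclosingCircle(q[:,:2].astype(np.float32)) if len(q) else 0,q.mean(0))
q=P[ok&(abs(z-.069)<.005)&(l>.035)&(l<.17)&(abs(w)<.016)]; print("handle",len(q),cv2.minAreaRect(q[:,:2].astype(np.float32)),q.mean(0),cv2.fitLine(q[:,:2].astype(np.float32),cv2.DIST_HUBER,0,.01,.01).ravel())
E
python3 mal.py
```

```text
t 5.08 tcp [0.5148 0.2398 0.3801] yaw y 76.65 F [-0.5  0.1 -1. ] T [ 0.03 -0.04 -0.02] w 0.701 q6 [ 0.39  0.08  1.86  0.    1.21 -0.95]
head 3524 ((0.5720227360725403, 0.22911173105239868), 0.027873270213603973) [0.57021845 0.22948739 0.09197419]
handle 4089 ((0.4804909825325012, 0.2513405978679657), (0.01987067237496376, 0.11808080971240997), 76.33513641357422) [0.47696689 0.25198248 0.06892213] [ 0.97163916 -0.23646846  0.4769669   0.25198248]
```

View pics/w2.png

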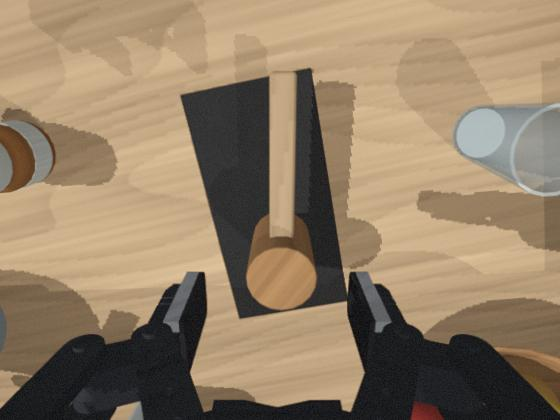

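>>> {"name": "drive_tool", "arguments": {"claw": [60, 60, 60, 60, 60, 60], "slide": [[0.001, 0.004, -0.08], [0.001, 0.004, -0.16], [0.001, 0.004, -0.24], [0.001, 0.004, -0.29], [0.001, 0.004, -0.29], [0.001, 0.004, -0.29]], "yaw": [0, 0, 0, 0, 0, 0]}}

```text
time: 5.63
tool_pos: [0.5185, 0.2413, 0.2434]
tcp_rot: [-0.369, -3.118, 0.001]
wrist_force: [0.3, -0.3, 0.5]
width: 0.705
grip_force: 0.0
```

>>> {"name": "drive_tool", "arguments": {"claw": [60, 60, 60, 60], "slide": [[-0.003, 0.002, -0.04], [-0.003, 0.002, -0.058], [-0.003, 0.002, -0.058], [-0.003, 0.002, -0.058]], "yaw": [0, 0, 0, 0]}}

```text
time: 5.97
tool_pos: [0.5175, 0.2429, 0.2162]
tcp_rot: [0.368, 3.118, 0.001]
wrist_force: [-0.8, -0.1, 1.1]
width: 0.706
grip_force: 0.0
```

>>> {"name": "drive_tool", "arguments": {"claw": [60, 40, 0, 0, 0, 0, 0, 0], "slide": [[-0.003, 0, -0.006], [-0.003, 0, -0.006], [-0.003, 0, -0.006], [-0.003, 0, -0.006], [-0.003, 0, -0.006], [-0.003, 0, -0.006], [-0.003, 0, -0.006], [-0.003, 0, -0.006]], "yaw": [0, 0, 0, 0, 0, 0, 0, 0], "newtons": 115}}

```text
time: 6.63
tool_pos: [0.5154, 0.2427, 0.2123]
tcp_rot: [0.368, 3.12, -0.0]
wrist_force: [-1.6, -2.2, 5.4]
width: 0.217
grip_force: 111.7
```

```bash
python3 -c "
from h import *
st()"
```

```text
t 6.63 tcp [0.5154 0.2427 0.2123] yaw y 76.55 F [-1.6 -2.2  5.4] T [-0.38  0.19 -0.06] w 0.217 q6 [ 0.4   0.26  2.   -0.    0.88 -0.94]
```

>>> {"name": "drive_tool", "arguments": {"claw": [0, 0, 0, 0, 0, 0, 0, 0], "slide": [[0, 0, 0.04], [0, 0, 0.1], [0, 0, 0.18], [0, 0, 0.26], [0, 0, 0.34], [0, 0, 0.42], [0, 0, 0.5], [0, 0, 0.576]], "yaw": [0, 0, 0, 0, 0, 0, 0, 0]}}

```text
time: 7.3
tool_pos: [0.5146, 0.2427, 0.5003]
tcp_rot: [-0.368, -3.118, 0.001]
wrist_force: [-0.2, 0.6, -3.8]
width: 0.213
grip_force: 112.5
```

>>> {"name": "drive_tool", "arguments": {"claw": [0, 0, 0, 0, 0, 0, 0, 0], "slide": [[0.002, -0.07, 0], [0.005, -0.15, 0], [0.007, -0.23, 0], [0.01, -0.31, 0], [0.012, -0.39, 0], [0.015, -0.47, 0], [0.017, -0.55, 0], [0.019, -0.62, 0]], "yaw": [0, 0, 0, 0, 0, 0, 0, 0]}}

```text
time: 7.97
tool_pos: [0.524, -0.0694, 0.498]
tcp_rot: [-0.369, -3.117, 0.0]
wrist_force: [1.0, 0.7, -4.4]
width: 0.218
grip_force: 113.1
```

>>> {"name": "drive_tool", "arguments": {"claw": [0, 0, 0, 0, 0], "slide": [[0.002, -0.08, 0], [0.006, -0.15, 0], [0.006, -0.16, 0], [0.006, -0.16, 0], [0.006, -0.16, 0]], "yaw": [0, 0, 0, 0, 0]}}

```text
time: 8.38
tool_pos: [0.5275, -0.1471, 0.4981]
tcp_rot: [-0.37, -3.117, -0.003]
wrist_force: [-0.5, 0.3, -3.5]
width: 0.209
grip_force: 113.4
```

```bash
python3 - <<'E'
from h import *
st()
ims=[]
for n in("scene","side"):
    c=bot.read_camera(n); P=cloud(c); z=P[...,2]; ok=c["depth"]>0; r=np.hypot(P[...,0]-.5842,P[...,1]+.163)
    q=P[ok&(z>.365)&(z<.395)&(r<.04)]
    print(n,len(q)); 
    if len(q): print(cv2.minEnclosingCircle(q[:,:2].astype(np.float32)),q[:,2].mean())
    q=P[ok&(z>.285)&(z<.39)&(r<.04)]
    A=np.c_[2*q[:,:2],np.ones(len(q))]; s=np.linalg.lstsq(A,(q[:,:2]**2).sum(1),rcond=None)[0]; print("cyl",len(q),s[:2],np.sqrt(s[2]+s[0]**2+s[1]**2),q.min(0))
    ims.append(cv2.resize(c["color"][(60 if n=="scene" else 20):,100:400,::-1],(375,450)))
cv2.imwrite("pics/hover.png",np.hstack(ims))
E
```

```text
t 8.38 tcp [ 0.5275 -0.1471  0.4981] yaw y 76.47 F [-0.5  0.3 -3.5] T [0.03 0.2  0.03] w 0.209 q6 [-0.32 -0.02  1.75  0.    1.41 -1.65]
scene 288
((0.5844258069992065, -0.15776106715202332), 0.02899528108537197) 0.37557569227561993
cyl 714 [ 0.58484438 -0.15511145] 0.02406877839738944 [ 0.54533623 -0.18653331  0.28627314]
side 190
((0.5838064551353455, -0.15602685511112213), 0.02794896811246872) 0.3744489023949884
cyl 767 [ 0.58159939 -0.15354258] 0.02250438629860306 [ 0.54932224 -0.1822142   0.28832501]
```

View pics/hover.png

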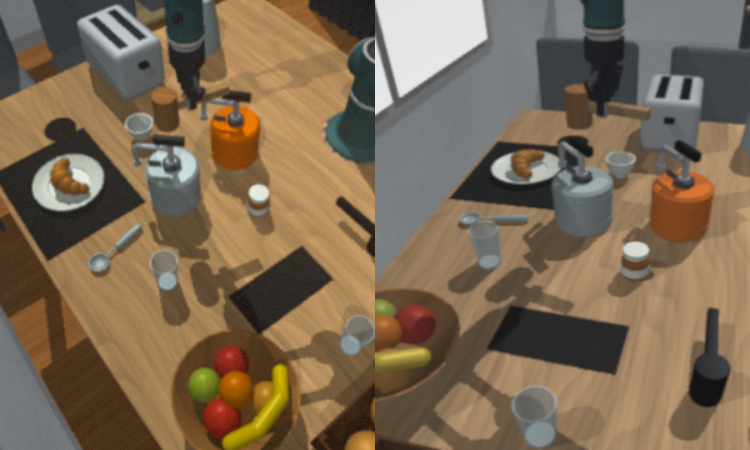

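The mallet hangs upright over the steel tap, with its head at left panel (165,108) and right panel (578,108). The mat is free at (280,288). Now I bring it down close above the tap.

>>> {"name": "drive_tool", "arguments": {"claw": [0, 0, 0, 0, 0], "slide": [[0, -0.006, -0.04], [0, -0.006, -0.08], [0, -0.006, -0.086], [0, -0.006, -0.086], [0, -0.006, -0.086]], "yaw": [0, 0, 0, 0, 0]}}

```text
time: 8.9
tool_pos: [0.5279, -0.1492, 0.457]
tcp_rot: [0.366, 3.12, 0.0]
wrist_force: [-0.4, -0.4, -3.9]
width: 0.209
grip_force: 113.3
```

>>> {"name": "drive_tool", "arguments": {"claw": [0, 0, 0], "slide": [[0, 0, -0.02], [0, 0, -0.02], [0, 0, -0.02]], "yaw": [0, 0, 0]}}

```text
time: 9.15
tool_pos: [0.5281, -0.15, 0.4473]
tcp_rot: [0.368, 3.118, -0.0]
wrist_force: [0.4, 0.4, -1.7]
width: 0.216
grip_force: 113.8
```

>>> {"name": "drive_tool", "arguments": {"claw": [0, 0, 0, 0], "slide": [[0, 0, 0.02], [0, 0, -0.006], [0, 0, -0.006], [0, 0, -0.006]], "yaw": [0, 0, 0, 0]}}

```text
time: 9.48
tool_pos: [0.5277, -0.1503, 0.4431]
tcp_rot: [0.369, 3.12, -0.0]
wrist_force: [1.2, -0.4, -1.7]
width: 0.213
grip_force: 113.7
```

>>> {"name": "drive_tool", "arguments": {"claw": [0, 0, 0, 0], "slide": [[0, 0, 0.02], [0, 0, -0.006], [0, 0, -0.006], [0, 0, -0.006]], "yaw": [0, 0, 0, 0]}}

```text
time: 9.82
tool_pos: [0.5281, -0.1503, 0.4407]
tcp_rot: [0.368, 3.118, -0.001]
wrist_force: [1.9, -0.4, 0.2]
width: 0.218
grip_force: 114.0
```

>>> {"name": "drive_tool", "arguments": {"claw": [0, 0, 0, 0], "slide": [[0, 0, 0.02], [0, 0, -0.006], [0, 0, -0.006], [0, 0, -0.006]], "yaw": [0, 0, 0, 0]}}

```text
time: 10.15
tool_pos: [0.528, -0.1502, 0.4387]
tcp_rot: [0.368, 3.117, -0.001]
wrist_force: [-0.3, -0.1, 3.9]
width: 0.216
grip_force: 114.3
```

>>> {"name": "drive_tool", "arguments": {"claw": [0, 0, 0, 0], "slide": [[0, 0, 0.02], [0, 0, -0.004], [0, 0, -0.004], [0, 0, -0.004]], "yaw": [0, 0, 0, 0]}}

```text
time: 10.48
tool_pos: [0.5272, -0.15, 0.4337]
tcp_rot: [-0.368, -3.117, -0.001]
wrist_force: [0.3, -0.6, -4.4]
width: 0.22
grip_force: 113.2
```

The force has dropped to the free-hanging value, so the tap has probably snapped in. I'll lift and check.

>>> {"name": "drive_tool", "arguments": {"claw": [0, 0, 0, 0, 0], "slide": [[0, 0, 0.03], [0, 0, 0.08], [0, 0, 0.13], [0, 0, 0.14], [0, 0, 0.14]], "yaw": [0, 0, 0, 0, 0]}}

```text
time: 10.9
tool_pos: [0.5281, -0.1503, 0.5069]
tcp_rot: [0.368, 3.117, -0.001]
wrist_force: [0.7, -1.1, -3.6]
width: 0.218
grip_force: 113.5
```

```bash
python3 - <<'E'
from h import *
st()
for n in("scene","side"):
    c=bot.read_camera(n); P=cloud(c); z=P[...,2]; ok=c["depth"]>0; r=np.hypot(P[...,0]-.5842,P[...,1]+.163); dark=c["color"].astype(int).sum(2)<150
    q=P[ok&(z>.205)&(z<.26)&(r<.045)&dark]; h=np.percentile(q[:,2],[50,80,95]); t=q[q[:,2]>h[1]-.006]
    print(n,len(q),h,cv2.minAreaRect(t[:,:2].astype(np.float32)))
    H=P[ok&(z>.36)&(z<.42)&(r<.04)]; print("head",H[:,2].max() if len(H) else 0,np.percentile(H[:,2],50),cv2.minEnclosingCircle(H[:,:2].astype(np.float32)))
E
```

```text
t 10.9 tcp [ 0.5281 -0.1503  0.5069] yaw y 76.54 F [ 0.7 -1.1 -3.6] T [ 0.06  0.19 -0.02] w 0.218 q6 [-0.32 -0.02  1.74 -0.    1.42 -1.66]
scene 75 [0.21335427 0.21729574 0.21887621] ((0.5906597971916199, -0.1572866439819336), (0.010298609733581543, 0.07059143483638763), 46.33403015136719)
head 0.40487968723864254 0.3848122871653515 ((0.5798788666725159, -0.16099223494529724), 0.0352916419506073)
side 147 [0.21730283 0.21931938 0.21998042] ((0.5838233232498169, -0.1620177924633026), (0.015757987275719643, 0.0765291154384613), 43.92422103881836)
head 0.3854981189194739 0.3787061291192796 ((0.5832544565200806, -0.16072848439216614), 0.029335172846913338)
```

The tap is down about 20 mm and stays, with the spout at about -45°, along the rib. Now the mallet goes back.

>>> {"name": "drive_tool", "arguments": {"claw": [0, 0, 0, 0, 0, 0, 0, 0], "slide": [[-0.002, 0.07, 0], [-0.005, 0.15, 0], [-0.007, 0.23, 0], [-0.01, 0.31, 0], [-0.012, 0.39, 0], [-0.015, 0.47, 0], [-0.017, 0.55, 0], [-0.02, 0.62, 0]], "yaw": [0, 0, 0, 0, 0, 0, 0, 0]}}

```text
time: 11.67
tool_pos: [0.5167, 0.1621, 0.5025]
tcp_rot: [-0.367, -3.116, 0.001]
wrist_force: [0.4, -0.3, -4.4]
width: 0.214
grip_force: 113.5
```

>>> {"name": "drive_tool", "arguments": {"claw": [0, 0, 0, 0, 0, 0, 0, 0], "slide": [[-0.002, 0.07, 0], [-0.005, 0.14, 0], [-0.006, 0.166, -0.05], [-0.006, 0.166, -0.12], [-0.006, 0.166, -0.2], [-0.006, 0.166, -0.28], [-0.006, 0.166, -0.34], [-0.006, 0.166, -0.34]], "yaw": [0, 0, 0, 0, 0, 0, 0, 0]}}

```text
time: 12.33
tool_pos: [0.51, 0.2411, 0.3242]
tcp_rot: [-0.366, -3.102, 0.015]
wrist_force: [-2.3, -0.4, -5.5]
width: 0.218
grip_force: 113.2
```

>>> {"name": "drive_tool", "arguments": {"claw": [0, 0, 0, 0, 0, 0], "slide": [[0.004, 0.002, -0.06], [0.004, 0.002, -0.12], [0.004, 0.002, -0.17], [0.004, 0.002, -0.19], [0.004, 0.002, -0.19], [0.004, 0.002, -0.19]], "yaw": [0, 0, 0, 0, 0, 0]}}

```text
time: 12.83
tool_pos: [0.517, 0.2439, 0.241]
tcp_rot: [-0.368, -3.12, 0.0]
wrist_force: [0.8, 0.5, -3.4]
width: 0.212
grip_force: 113.4
```

```bash
python3 -c "
from h import *
st()
c=bot.read_camera('side');P=cloud(c);z=P[...,2];r=np.hypot(P[...,0]-.572,P[...,1]-.229);D=P[...,:2]-[.572,.229]
q=P[(c['depth']>0)&(z>.085)&(z<.14)&(r<.04)];m=q[q[:,2]>np.percentile(q[:,2],60)-.008];A=np.c_[m[:,:2],np.ones(len(m))];print(len(m),m.mean(0),np.linalg.lstsq(A,m[:,2],rcond=None)[0],cv2.minEnclosingCircle(m[:,:2].astype(np.float32)))"
```

```text
t 12.83 tcp [0.517  0.2439 0.241 ] yaw y 76.53 F [ 0.8  0.5 -3.4] T [0.03 0.1  0.05] w 0.212 q6 [ 0.4   0.23  1.98  0.    0.94 -0.94]
395 [0.57425555 0.23580079 0.11899056] [ 0.00183953 -0.05121499  0.13001073] ((0.5735749006271362, 0.23195554316043854), 0.02820618450641632)
```

>>> {"name": "drive_tool", "arguments": {"claw": [0, 0, 0, 0, 0], "slide": [[-0.003, -0.002, -0.03], [-0.003, -0.002, -0.046], [-0.003, -0.002, -0.053], [-0.003, -0.002, -0.056], [-0.003, -0.002, -0.056]], "yaw": [0, 0, 0, 0, 0]}}

```text
time: 13.3
tool_pos: [0.5154, 0.2429, 0.2129]
tcp_rot: [0.368, 3.12, 0.0]
wrist_force: [0.1, -0.5, -3.3]
width: 0.214
grip_force: 113.6
```

Just above the mat and still carrying its weight. I lower until it touches.

>>> {"name": "drive_tool", "arguments": {"claw": [0, 0, 0], "slide": [[0, 0, -0.002], [0, 0, -0.003], [0, 0, -0.003]], "yaw": [0, 0, 0]}}

```text
time: 13.55
tool_pos: [0.5157, 0.243, 0.2123]
tcp_rot: [0.368, 3.119, 0.001]
wrist_force: [-3.8, -0.7, 4.2]
width: 0.218
grip_force: 114.8
```

>>> {"name": "drive_tool", "arguments": {"claw": [30, 45, 60, 60, 60, 60, 60, 60], "slide": [[0, 0, 0.001], [0, 0, 0.001], [0, 0, 0.001], [0, 0, 0.001], [0, 0, 0.001], [0, 0, 0.08], [0, 0, 0.16], [0, 0, 0.24]], "yaw": [0, 0, 0, 0, 0, 0, 0, 0]}}

```text
time: 14.22
tool_pos: [0.5147, 0.2425, 0.3311]
tcp_rot: [-0.368, -3.117, 0.002]
wrist_force: [0.4, 0.0, 0.1]
width: 0.703
grip_force: 0.0
```

>>> {"name": "drive_tool", "arguments": {"claw": [60, 60, 60, 60], "slide": [[0, 0, 0.08], [0, 0, 0.16], [0, 0, 0.2], [0, 0, 0.2]], "yaw": [0, 0, 0, 0]}}

```text
time: 14.55
tool_pos: [0.5168, 0.2434, 0.4387]
tcp_rot: [0.367, 3.109, 0.01]
wrist_force: [-0.2, 0.2, 0.4]
width: 0.703
grip_force: 0.0
```

```bash
python3 mal.py; python3 - <<'E'
from h import *
ims=[]
for n in("scene","side"):
    c=bot.read_camera(n); P=cloud(c); z=P[...,2]; ok=c["depth"]>0; r=np.hypot(P[...,0]-.5842,P[...,1]+.163); dark=c["color"].astype(int).sum(2)<150
    q=P[ok&(z>.205)&(z<.26)&(r<.045)&dark]; h=np.percentile(q[:,2],[50,80,95]); t=q[q[:,2]>h[1]-.006]
    print(n,len(q),h,cv2.minAreaRect(t[:,:2].astype(np.float32)))
    ims.append(cv2.resize(c["color"][...,::-1],(400,300)))
cv2.imwrite("pics/end.png",np.hstack(ims))
E
```

```text
t 14.55 tcp [0.5168 0.2434 0.4387] yaw y 76.54 F [-0.2  0.2  0.4] T [ 0.08 -0.01 -0.02] w 0.703 q6 [ 0.4   0.04  1.79 -0.    1.29 -0.94]
head 2603 ((0.5728150606155396, 0.230508491396904), 0.027953781187534332) [0.57123021 0.23080562 0.09208577]
handle 2935 ((0.4808919429779053, 0.2539561092853546), (0.01979602687060833, 0.11873717606067657), 75.66815948486328) [0.47766556 0.25467366 0.06890732] [ 0.9695313  -0.2449675   0.47766554  0.25467366]
scene 76 [0.2122594  0.21676383 0.21904479] ((0.5907914042472839, -0.15728193521499634), (0.007563160732388496, 0.07047676295042038), 47.69737243652344)
side 53 [0.21596069 0.21929023 0.2202416 ] ((0.5654627084732056, -0.14374320209026337), (0.012627236545085907, 0.026317425072193146), 42.93967056274414)
```

View pics/end.png

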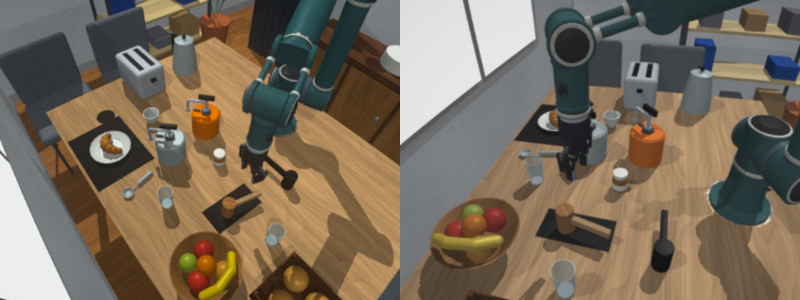

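The final pictures show the mallet standing on the mat at left panel (232,207) and the gripper clear. The glasses, jam jar and bowl are unmoved, and the tap is down.

```bash
python3 -c "
from workcell import bot
print(bot.finish_job())"
```

```text
the job is handed in; nothing more can be done
None
```

The job is handed in, with no verdict returned: the spout points along the rib, the tap snapped in about 20 mm down on the fifth short mallet blow, the mallet stands on its head on the mat, and the glasses, jam jar and sugar bowl were left alone.

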